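Take away the condiment carrier

TASK

The table has to be wiped, so take the condiments away: one of the two shakers was left out on a coaster, so first set it down, upright, in the empty pocket of the condiment carrier (otherwise the carrier hangs crooked) and let go of it. Then swing the carrier's handle upright, take the carrier by the middle of the handle and lift it level about ten centimetres off the table. Finish while holding it there, steady and level, with both shakers in their pockets; do not tip the shakers or push the glasses and the bowl about.

Things in the scene. Friction and masses are not known exactly. Their poses are not given: they have to be found in the camera images.
- carrier: condiment carrier, loose, 350 g: oval dark-wood base 168 mm long (x), 92 mm wide (y), 8 mm thick, two round wire pockets side by side along x, and a swing handle whose steel straps rise at x = 0, y = +-45 mm to z = 80 mm. Origin at the centre of the underside, z up. Held by the handle it swings freely about the hinge and hangs level only when both pockets are loaded
- pocket_1 (a point): centre of the floor of the pocket at carrier x = +38, y = 0, z = 8 mm, the EMPTY one at the start. A pocket is two steel wire rings, 65 mm (lower) and 68 mm (upper) in inner diameter, the upper one's top 38 mm above the carrier's underside; its floor is the wooden base
- pocket_2 (a point): centre of the floor of the same kind of pocket at carrier x = -38, y = 0, z = 8 mm, the OCCUPIED one at the start
- carrier_handle (a joint): angle of the swing handle, a steel wire bail 96 mm wide, 50 g, hinged about the carrier's y axis 70 mm above its underside. 0 is upright, negative leans towards carrier -x (over pocket_2), stops at -1.0 and +1.0 rad. It moves freely and falls to a stop when let go; it starts at about -1.0, over the occupied pocket
- handle_grip (a point): middle of the handle's grip, a dark-wood sleeve 14 mm thick, 56 mm long, parallel to the carrier's y axis and 110 mm from the hinge: 180 mm above the table when upright, about 130 mm above it and 93 mm out to the side when fallen. Its axes turn with the handle
- salt_shaker: the pink-lidded shaker: squat round glass shaker with a domed plastic lid (fixed shut), 58 mm across, 89 mm tall, about 110 g; glass body up to 66 mm, lid above. Origin at the centre of its underside, z up. At the start one of the two shakers stands in a carrier pocket, the other away from it on a coaster 95 mm square, 8 mm thick; which is which changes
- pepper_shaker: the green-lidded shaker: squat round glass shaker with a domed plastic lid (fixed shut), 58 mm across, 89 mm tall, about 110 g; glass body up to 66 mm, lid above. Origin at the centre of its underside, z up. At the start one of the two shakers stands in a carrier pocket, the other away from it on a coaster 95 mm square, 8 mm thick; which is which changes
- menu_stand: fixed utensil holder between the coaster and the carrier, to carry round or over: black open box about 97 x 124 mm, 154 mm tall, with chopsticks and spoons standing out of it to about 250 mm. Origin near the centre of its underside
- tea_glass: bystander: small empty drinking glass, 49 mm across, 62 mm tall; origin at the centre of its underside
- rice_bowl: bystander: small bowl, 106 mm across, 42 mm tall; origin at the centre of its underside
- tumbler: bystander: tall tumbler with a drink left in it, 66 mm across, 139 mm tall; origin at the centre of its underside
Not all that is in view belongs to the job. Leave any blue or red look-alike of the salt_shaker alone.

How it is judged (in metres and radians):
On the way:
1. both shakers stand in the pockets, let go, while the carrier stands on the table (((distance between salt_shaker and pocket_1 below 0.012 m and distance between pepper_shaker and pocket_2 below 0.012 m) or (distance between salt_shaker and pocket_2 below 0.012 m and distance between pepper_shaker and pocket_1 below 0.012 m)) and angle between each of salt_shaker, pepper_shaker's own z axis and vertical below 0.12 rad and contact force between the fingers and salt_shaker below 0.05 N and contact force between the fingers and pepper_shaker below 0.05 N and height (world z) of carrier below 0.006 m and angle between carrier's own z axis and vertical below 0.05 rad), for 0.2 s.
At the end, for the whole second after the job is handed in: Held by the grip of the upright handle (within 0.35 rad; fingers over 2 N, tool within 6 cm of its middle), underside 6 to 18 cm up, level within 0.12 rad, at rest (3 cm/s, 0.25 rad/s), clear of the bystanders, a shaker in each pocket (within 12 mm of its floor centre) (((distance between salt_shaker and pocket_1 below 0.012 m and distance between pepper_shaker and pocket_2 below 0.012 m) or (distance between salt_shaker and pocket_2 below 0.012 m and distance between pepper_shaker and pocket_1 below 0.012 m)) and height (world z) of carrier between 0.06 and 0.18 m and angle between carrier's own z axis and vertical below 0.12 rad and linear speed of carrier below 0.03 m/s and angular speed of carrier below 0.25 rad/s and value of joint carrier_handle between -0.35 and 0.35 rad and contact force between the fingers and carrier above 2 N and distance between the grasp point and handle_grip below 0.06 m and contact force between carrier and tea_glass below 0.05 N and contact force between carrier and rice_bowl below 0.05 N and contact force between carrier and tumbler below 0.05 N); the arm keeps its last pose, push and grip.
It fails at once if a shaker is tipped by more than 0.5 rad (angle between any of salt_shaker, pepper_shaker's own z axis and vertical above 0.5 rad).
It fails at once if the carrier is tilted by more than 0.3 rad (angle between carrier's own z axis and vertical above 0.3 rad).
It fails at once if a shaker is let fall into its pocket instead of being set down (((horizontal distance between salt_shaker and pocket_1 below 0.03 m or horizontal distance between salt_shaker and pocket_2 below 0.03 m) and contact force between the fingers and salt_shaker below 0.05 N and linear speed of salt_shaker above 0.5 m/s and height (world z) of carrier below 0.01 m) or ((horizontal distance between pepper_shaker and pocket_1 below 0.03 m or horizontal distance between pepper_shaker and pocket_2 below 0.03 m) and contact force between the fingers and pepper_shaker below 0.05 N and linear speed of pepper_shaker above 0.5 m/s and height (world z) of carrier below 0.01 m)).
It fails at once if a glass or the bowl is pushed more than 3 cm (distance of any of tea_glass, rice_bowl, tumbler from where it was at the start of the episode above 0.03 m).
It also fails if it takes over 64 s, if anything falls off the work surface, if the arm or the gripper's body presses on something with over 40 N, if the wrist force passes 120 N, or if a joint passes its speed limit or range.

ROBOT

A 6-joint arm with a two-finger parallel gripper is mounted at the origin on the work surface; the furniture and walls round the work are solid. World frame = base frame: x ahead of the robot, y to its left, z up, the work surface at z = 0. Lengths are in mm, angles in degrees, forces in N, time in s.
With the tool pointing down it reaches from about 350 to 850 mm from the base axis. Payload 8.1 kg.
Tool frame: the origin (TCP) lies midway between the tips of the shut fingers; the grasp point (between the pads) lies 19 mm behind it (r.pinch_z is the distance from the TCP to the grasp point, in mm); z points along the fingers, y is the line along which they close (so a half turn about z gives the same grasp; the last joint's range is limited). The gripper opens to 85 mm and grips with 20 to 120 N. Pads are 22 mm wide; open, the fingers measure 114 mm over their backs; the gripper's body (76 mm by 85 mm) begins 54 mm behind the grasp point. The pads swing forward as they close: fully open they stand 13 mm farther back than shut.
Start: joints at [59.049, 7.471, 85.268, -0, 87.261, -4.893], TCP at [263.55, 539.024, 231.292] pointing down, gripper open.
Joint ranges: [-169.43, 169.43], [-51.17, 129.36], [1.28, 143.12], [-76.62, 256.62], [0, 156.53], [-152.29, 152.29]. Speed limits (degrees/s): [136.94, 136.94, 159.86, 180, 180, 180].

INTERFACE

Orientations are given as [roll, pitch, yaw] about the fixed x, y, z axes, in that order (R = Rz(yaw) Ry(pitch) Rx(roll)).
In Python, from bench import sensors, optics, job, r gives the robot as it stands.
- The arm moves only by the tool play_rows, never from a script. Its argument "motion" is a list that holds one entry, the list of rows, each a list of 6 numbers: the shift along the tool's x, y, z in cm, then the turn, a rotation vector about the tool's x, y, z in degrees. In form: [[[x, y, z, ax, ay, az], ...]]. A call has 1 to 5 rows; each row is the pose to reach, as a shift and turn from the pose commanded when the call began, along the tool's axes at that moment; what a row does not reach only later rows make up. A row lasts 1/10 s, in which the tool goes at most 50 mm and 8.59 degrees, less where a joint would pass 70% of its speed; a pose out of reach is approached as far as the arm can. A call with a gripper value outside its range is refused whole. "jaw" is the opening, from 0 (shut) to 1 (fully open), set as the call begins (left out, the last holds). The fingers move at their own pace and stop on an object; "squeeze" is the grip in N (left out, the last holds). Time passes only in rows, so rows that repeat a pose let the fingers close. It gives the time, the measured TCP pose, the force, the opening and the grip force at its end, in the units of the state.
- sensors.sense(): the state, without advancing time (a new reading comes with each control period).
- optics.snapshot(name): name is "scene" or "top" or "wrist"; returns a dict with "pixels" (480x640x3 uint8, red, green, blue), "mtx" (3x3 intrinsics, pixels), "k1" (the pictures are not rectified: a ray, as slopes to the right and down, at radius r is drawn at 1 + k1 r^2 times it, then the intrinsics apply), "R" (3x3) and "t" (3): a world point X has camera coordinates R X + t; the wrist camera has in their place "T_tool_cam" (4x4, takes a point from camera to tool coordinates, whose origin is the TCP and whose axes are the flange's). Camera axes: x right, y down, z forward; pixel columns grow to the right and rows downward; lengths in mm; the calibration is good to about 2 mm. A picture is of the moment at which its call begins: read the wrist's pose just before it. There is no depth.
- job.hand_in(): hands the job in; it is judged then, once.
The state is a dict: "time": time; "joint_pos": joint angles; "qd": joint speeds; "joint_efforts": joint torques, N m; "tool_pos": TCP position; "tcp_rot": TCP orientation; "ft_force": force on the tool from outside, world axes, zero at the start; "wrist_torque": the same for the moment, N m; "finger_gap": finger opening in mm; "grip_force": force on a finger pad.
Only numpy, scipy, OpenCV 4.12 (cv2) and the standard library are available. Lean on these libraries where they do the work, as an engineer would, in place of code of your own. Each camera call takes 0.05 s, during which the arm holds its last target. There are 200 camera calls.

## Working session

There is one attempt and no reset: what is moved stays moved. The work goes in short steps, Python scripts to look and compute and a tool call to move; the robot and the scene stay as the last step left them, time stands still between calls to the robot, and variables do not carry over. Pictures are saved under pics/ and viewed, at most 10 in all, crops included, and the job is handed in when it is done.

Besides the shell and the picture viewer there is one more tool, called by a JSON object that holds its "api" and its "payload", one argument or row to a line. play_rows: Moves the arm, as the interface text tells. Its arguments: {"type":"object","properties":{"motion":{"type":"array","items":{"type":"array","items":{"type":"array","items":{"type":"number"}}}},"jaw":{"type":"number"},"squeeze":{"type":"number"}},"required":["motion"]}

```bash
mkdir -p pics; ls
python3 - <<'E'
from bench import sensors, optics, job, r
import cv2,pickle
d={}
for n in ("scene","top"):
    s=optics.snapshot(n); d[n]=s
    cv2.imwrite(f"pics/{n}0.png",s["pixels"][:,:,::-1])
    print(n,s["mtx"],s["k1"],s["R"],s["t"])
pickle.dump(d,open("cam0.pkl","wb"))
print(sensors.sense(), r.pinch_z)
E
```

```text
pics
scene [[446.36982786   0.         324.17968066]
 [  0.         446.36982786 246.5604765 ]
 [  0.           0.           1.        ]] -0.050457478398903646 [[ 0.80580966 -0.59212852  0.00738984]
 [-0.38590767 -0.53455358 -0.7518828 ]
 [ 0.44916151  0.60302263 -0.65925537]] [-507.68889439  273.23582182  840.29866702]
top [[483.43863885   0.         311.09043776]
 [  0.         483.43863885 233.25688235]
 [  0.           0.           1.        ]] -0.12533657063649667 [[ 1.78171387e-02 -9.99839537e-01  1.85722624e-03]
 [-9.93665967e-01 -1.79131943e-02 -1.10937209e-01]
 [ 1.10952676e-01  1.31121130e-04 -9.93825682e-01]] [ -81.96792882  583.80671497 1177.61444399]
{'time': 0.1, 'joint_pos': array([ 5.90492525e+01,  7.51092951e+00,  8.53230082e+01,  2.13630285e-03,
        8.72612682e+01, -4.89191171e+00]), 'qd': array([ 0.0298191 , -0.0875515 , -0.11487105,  0.07559267,  0.13073159,
        0.06905127]), 'joint_efforts': array([ 1.99980750e-04, -5.70949888e+01, -5.01941156e+01, -2.38688308e-04,
        8.12990387e-03,  3.34779236e-05]), 'tool_pos': array([263.28024471, 538.60532545, 230.34808151]), 'tcp_rot': array([-1.79905323e+02, -1.02447200e-02,  1.53941052e+02]), 'ft_force': array([ 0.19601958,  0.42419878, -0.12560292]), 'wrist_torque': array([ 0.01115002,  0.04147232, -0.03049698]), 'grip_force': 0.0, 'finger_gap': 85.54383915001759} 18.700000000000003
```

View pics/scene0.png

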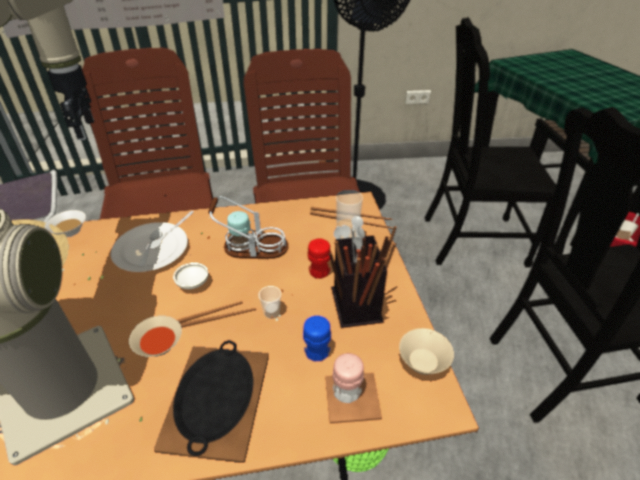

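View pics/top0.png

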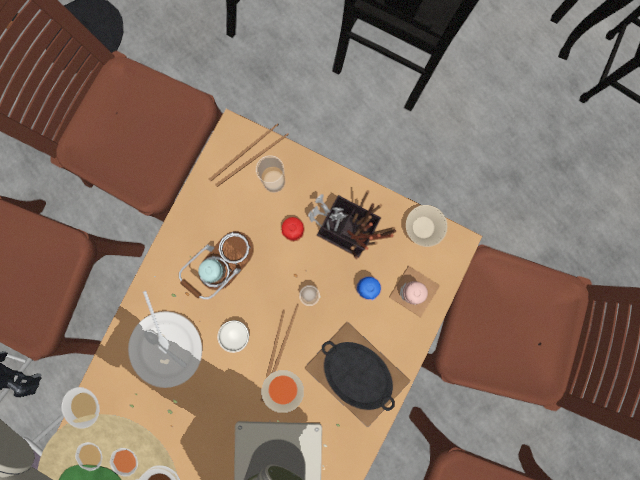

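The scene view shows the pink salt shaker on the coaster at (348,375). The carrier is at (255,238), with green pepper in its left pocket, and the utensil box is at (358,290). In the top view salt is at (417,293), the empty pocket at (234,248), pepper at (212,271) and the fallen grip at (191,289).

```bash
cat > h.py <<'E'
import numpy as np,cv2
def ray(s,uv):
    K=s["mtx"];x=(np.array(uv,float)-K[:2,2])/[K[0,0],K[1,1]]
    u=x.copy()
    for _ in range(20): u=x/(1+s["k1"]*(u@u))
    R,t=np.array(s["R"]),np.array(s["t"])
    return -R.T@t, R.T@np.r_[u,1]
def onz(s,uv,z):
    c,d=ray(s,uv); return c+d*(z-c[2])/d[2]
def proj(s,X):
    c=np.array(s["R"])@np.array(X,float)+s["t"]; u=c[:2]/c[2]
    u=u*(1+s["k1"]*(u@u)); return u*[s["mtx"][0,0],s["mtx"][1,1]]+s["mtx"][:2,2]
E
python3 - <<'E'
import pickle,cv2,numpy as np
from h import *
d=pickle.load(open("cam0.pkl","rb"));T=d["top"];S=d["scene"]
for n,uv,z in [("salt",(417,293),85),("pepper",(212,271),93),("pocket1",(234,248),38),("grip",(191,289),130),("cup",(309,295),62),("tumb",(271,170),139),("bowl",(426,225),42),("red",(292,228),85),("blue",(369,287),85),("boxc",(349,224),154)]:
    print(n,onz(T,uv,z).round(0))
for n,uv,z in [("salt",(348,365),85),("pepper",(237,219),93)]: print(n,onz(S,uv,z).round(0))
a=cv2.resize(T["pixels"][215:315,165:265],(500,500),interpolation=cv2.INTER_CUBIC)
b=cv2.resize(T["pixels"][255:325,385:455],(300,300),interpolation=cv2.INTER_CUBIC)
im=np.zeros((500,800,3),np.uint8);im[:,:500]=a;im[:300,500:]=b
cv2.imwrite("pics/crop1.png",im[:,:,::-1])
E
```

```text
salt [ 441. -326.   85.]
pepper [484. 162.  93.]
pocket1 [544. 120.  38.]
grip [441. 201. 130.]
cup [432. -69.  62.]
tumb [719.  24. 139.]
bowl [ 610. -359.   42.]
red [591. -26.  85.]
blue [ 453. -211.   85.]
boxc [ 594. -157.  154.]
salt [ 445. -323.   85.]
pepper [481. 159.  93.]
```

View pics/crop1.png

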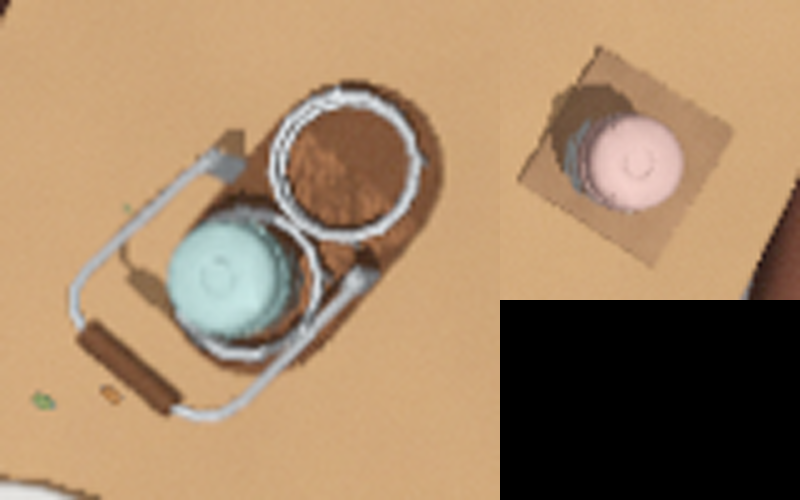

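The crop shows the empty pocket's upper ring centred at crop (347,163) and pocket 2's ring at about (247,282). The strap tops are at about (228,163) and (366,274). The grip runs from (85,335) to (172,405), and the salt knob is at (638,163).

Run:
```python
import pickle,cv2,numpy as np
from h import *
d=pickle.load(open("cam0.pkl","rb"));T=d["top"];S=d["scene"]
c=lambda x,y:(165+x/5-.4,215+y/5-.4)
for n,p,z in [("p1",(347,163),37),("p2",(247,282),37),("strA",(228,163),75),("strB",(366,274),75),("pep",(218,278),97),("gA",(85,335),130),("gB",(172,405),130)]:
    print(n,onz(T,c(*p),z).round(1))
print("salt",onz(T,(138*.2333+385-.4,163*.2333+255-.4),97).round(1))
print("coaster",[onz(T,(x*.2333+385-.4,y*.2333+255-.4),8).round(1) for x,y in((98,47),(234,130),(153,267),(18,180))])
# wall of salt in scene crop
a=cv2.resize(S["pixels"][335:435,310:410],(400,400),interpolation=cv2.INTER_CUBIC)
b=cv2.resize(S["pixels"][185:265,200:300],(400,320),interpolation=cv2.INTER_CUBIC)
im=np.zeros((400,800,3),np.uint8);im[:,:400]=a;im[:320,400:]=b
cv2.imwrite("pics/crop2.png",im[:,:,::-1])
```

```text
p1 [546.2 120.1  37. ]
p2 [485.9 168.2  37. ]
strA [542.1 172.   75. ]
strB [489.9 103.   75. ]
pep [485.8 170.1  97. ]
gA [457.2 224.  130. ]
gB [426.2 182.3 130. ]
salt [ 441.7 -323.1   97. ]
coaster [array([ 509.5, -318.7,    8. ]), array([ 461.2, -400.7,    8. ]), array([ 379.8, -351.8,    8. ]), array([ 430.1, -271.1,    8. ])]
```

View pics/crop2.png

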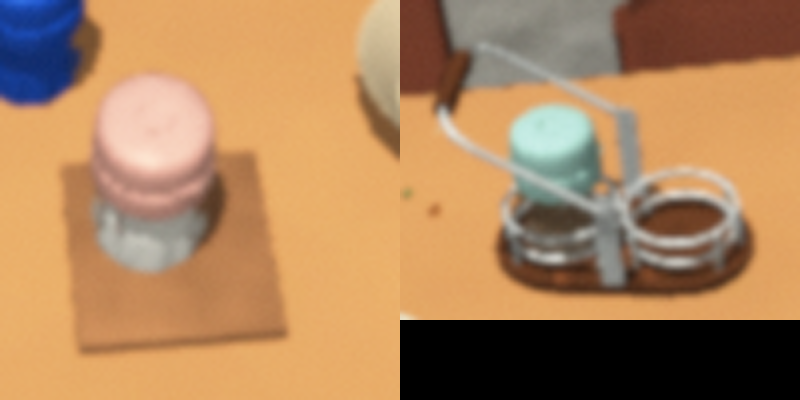

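The crop confirms salt standing on the coaster, base centre at about crop (150,250). The carrier has its handle fallen over pepper, and the right pocket is empty. From this I take the carrier centre as (516,143) and yaw as -38°, with pocket_1 at about (546,120) and salt at about (442,-325). The gripper goes over the salt next.

```bash
cat >> h.py <<'E'
from scipy.spatial.transform import Rotation as Ro
def go(st,pos,yaw=None):
    R=Ro.from_euler('xyz',st["tcp_rot"],degrees=True)
    sh=R.inv().apply(np.array(pos,float)-st["tool_pos"])/10
    tw=(R.inv()*Ro.from_euler('xyz',[180,0,yaw],degrees=True)).as_rotvec(degrees=True)
    return sh.round(2),tw.round(1)
def rep(*targets):
    from bench import sensors
    s=sensors.sense(); print("t",round(s["time"],2),s["tool_pos"].round(1),s["tcp_rot"].round(1),"gap",round(s["finger_gap"],1),"F",s["ft_force"].round(1))
    for p,y in targets: print(p,*go(s,p,y))
E
python3 -c "
from h import *
rep(((450,0,260),142),((442,-325,260),142))"
```

```text
t 0.1 [263.3 538.6 230.3] [-179.9   -0.   153.9] gap 85.5 F [ 0.2  0.4 -0.1]
(450, 0, 260) [-40.43 -40.19  -2.91] [-0.1 -0.  11.9]
(442, -325, 260) [-53.99 -69.74  -2.86] [-0.1 -0.  11.9]
```

{"api": "play_rows", "payload": {
  "motion": [
    [[-40.4,-40.2,-2.9,0,0,12],[-40.4,-40.2,-2.9,0,0,12],[-40.4,-40.2,-2.9,0,0,12],[-40.4,-40.2,-2.9,0,0,12],[-40.4,-40.2,-2.9,0,0,12]]
  ],
  "jaw": 1,
  "squeeze": 40
}}

```text
time: 0.6
tool_pos: [345.1, 301.2, 243.6]
tcp_rot: [-180.0, 0.0, 142.0]
ft_force: [1.3, 1.6, 0.9]
finger_gap: 85.4
grip_force: 0.0
```

```bash
python3 -c "
from h import *
rep(((450,0,260),142),((442,-325,260),142))"
```

```text
t 0.6 [345.1 301.2 243.6] [-180.    0.  142.] gap 85.4 F [1.3 1.6 0.9]
(450, 0, 260) [-26.81 -17.27  -1.63] [-0.  0. -0.]
(442, -325, 260) [-46.2  -43.36  -1.62] [-0.  0. -0.]
```

{"api": "play_rows", "payload": {
  "motion": [
    [[-46.2,-43.4,-1.6,0,0,0],[-46.2,-43.4,-1.6,0,0,0],[-46.2,-43.4,-1.6,0,0,0],[-46.2,-43.4,-1.6,0,0,0],[-46.2,-43.4,-1.6,0,0,0]]
  ]
}}

```text
time: 1.1
tool_pos: [382.8, 54.2, 250.2]
tcp_rot: [180.0, 0.0, 142.0]
ft_force: [0.9, 0.1, 0.0]
finger_gap: 85.1
grip_force: 0.0
```

```bash
python3 -c "
from h import *
rep(((430,-310,260),142))"
```

```text
t 1.1 [382.8  54.2 250.2] [180.   0. 142.] gap 85.1 F [0.9 0.1 0. ]
(430, -310, 260) [-26.16 -25.78  -0.98] [ 0.  0. -0.]
```

{"api": "play_rows", "payload": {
  "motion": [
    [[-26.2,-25.8,-1,0,0,0],[-26.2,-25.8,-1,0,0,0],[-26.2,-25.8,-1,0,0,0],[-26.2,-25.8,-1,0,0,0],[-26.2,-25.8,-1,0,0,0]]
  ]
}}

```text
time: 1.6
tool_pos: [414.8, -193.9, 257.0]
tcp_rot: [180.0, 0.0, 141.9]
ft_force: [1.6, -0.4, 0.3]
finger_gap: 85.5
grip_force: 0.0
```

```bash
python3 -c "
from h import *
rep(((442,-325,200),142))"
```

```text
t 1.6 [ 414.8 -193.9  257. ] [180.    0.  141.9] gap 85.5 F [ 1.6 -0.4  0.3]
(442, -325, 200) [-10.22  -8.64   5.69] [ 0.   0.  -0.1]
```

{"api": "play_rows", "payload": {
  "motion": [
    [[-10.2,-8.6,4,0,0,0],[-10.2,-8.6,5.7,0,0,0],[-10.2,-8.6,5.7,0,0,0],[-10.2,-8.6,5.7,0,0,0],[-10.2,-8.6,5.7,0,0,0]]
  ]
}}

```text
time: 2.1
tool_pos: [441.6, -322.4, 198.2]
tcp_rot: [180.0, -0.2, 141.8]
ft_force: [0.3, 0.5, -0.4]
finger_gap: 85.7
grip_force: 0.0
```

```bash
cat >> h.py <<'E'
def wrist(fn):
    from bench import sensors,optics
    s=sensors.sense(); w=optics.snapshot("wrist")
    A=np.eye(4);A[:3,:3]=Ro.from_euler('xyz',s["tcp_rot"],degrees=True).as_matrix();A[:3,3]=s["tool_pos"]
    M=np.linalg.inv(A@np.array(w["T_tool_cam"])); w["R"]=M[:3,:3]; w["t"]=M[:3,3]
    cv2.imwrite(fn,w["pixels"][:,:,::-1])
    import pickle; pickle.dump(w,open("w.pkl","wb")); return w
E
python3 -c "
from h import *
rep(((442,-325,200),142))
w=wrist('pics/w1.png')
print(proj(w,(442,-325,97)),proj(w,(442,-325,8)))"
```

```text
t 2.1 [ 441.6 -322.4  198.2] [180.   -0.2 141.8] gap 85.7 F [ 0.3  0.5 -0.4]
(442, -325, 200) [-0.19 -0.18 -0.18] [ 0.  -0.2 -0.2]
[315.84974542 236.10887874] [316.37583797 208.30888164]
```

View pics/w1.png

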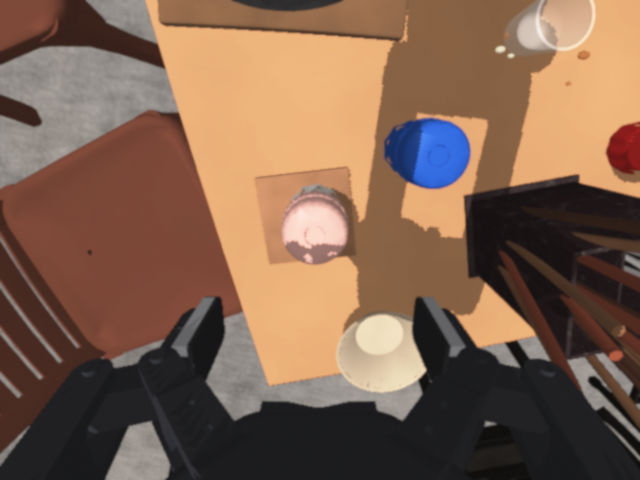

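The wrist view puts the salt knob at (316,236), which matches the projection of (442,-325,97) to within a pixel. Descending.

{"api": "play_rows", "payload": {
  "motion": [
    [[-0.2,-0.2,4,0,0,0],[-0.2,-0.2,8,0,0,0],[-0.2,-0.2,12,0,0,0],[-0.2,-0.2,14.5,0,0,0],[-0.2,-0.2,15.8,0,0,0]]
  ]
}}

```text
time: 2.65
tool_pos: [442.4, -323.2, 40.9]
tcp_rot: [180.0, -0.1, 142.0]
ft_force: [-0.3, 0.8, 0.1]
finger_gap: 85.6
grip_force: 0.0
```

{"api": "play_rows", "payload": {
  "motion": [
    [[0,0,0,0,0,0],[0,0,0,0,0,0],[0,0,0,0,0,0],[0,0,0,0,0,0],[0,0,0,0,0,0]]
  ],
  "jaw": 0,
  "squeeze": 40
}}

```text
time: 3.15
tool_pos: [444.6, -326.4, 44.8]
tcp_rot: [180.0, 0.3, 141.9]
ft_force: [-0.3, 1.7, 7.1]
finger_gap: 53.8
grip_force: 42.9
```

{"api": "play_rows", "payload": {
  "motion": [
    [[0,0,0,0,0,0],[0,0,0,0,0,0],[0,0,0,0,0,0]]
  ]
}}

```text
time: 3.45
tool_pos: [444.6, -326.4, 44.8]
tcp_rot: [180.0, 0.3, 141.9]
ft_force: [0.2, 1.3, 8.8]
finger_gap: 54.1
grip_force: 42.9
```

```bash
python3 -c "
from h import *
rep(((442,-325,40),142))"
```

```text
t 3.45 [ 444.6 -326.4   44.8] [180.    0.3 141.9] gap 54.1 F [0.2 1.3 8.8]
(442, -325, 40) [ 0.29 -0.05  0.48] [ 0.   0.3 -0.1]
```

{"api": "play_rows", "payload": {
  "motion": [
    [[0,0,-1,0,0,0],[0,0,-3,0,0,0],[0,0,-7,0,0,0],[0,0,-12,0,0,0],[0,0,-17,0,0,0]]
  ]
}}

```text
time: 3.95
tool_pos: [442.3, -324.8, 214.3]
tcp_rot: [-180.0, -0.0, 141.9]
ft_force: [0.7, -1.7, -1.3]
finger_gap: 54.2
grip_force: 42.6
```

```bash
python3 -c "
from h import *
rep(((400,-80,250),142),((400,50,250),142))
w=wrist('pics/w2.png')"
```

```text
t 3.95 [ 442.3 -324.8  214.3] [-180.    -0.   141.9] gap 54.2 F [ 0.7 -1.7 -1.3]
(400, -80, 250) [18.42 16.66 -3.56] [-0.  -0.  -0.1]
(400, 50, 250) [26.44 26.9  -3.55] [-0.  -0.  -0.1]
```

View pics/w2.png

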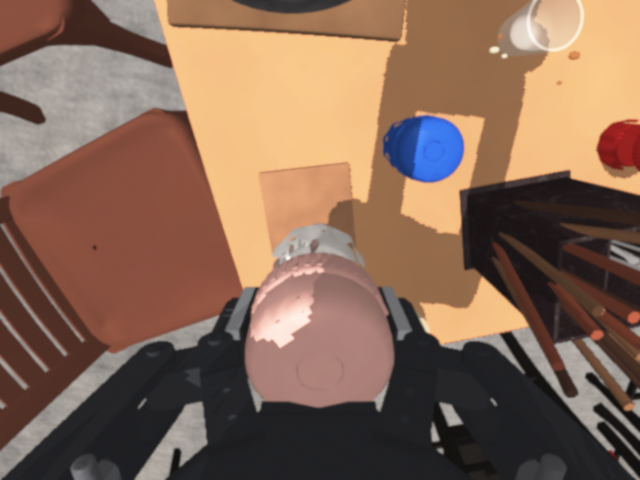

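The salt is held between the pads, knob at (320,372). I'll check its tilt by projection while moving on.

{"api": "play_rows", "payload": {
  "motion": [
    [[18.4,16.7,-3.6,0,0,0],[18.4,16.7,-3.6,0,0,0],[18.4,16.7,-3.6,0,0,0],[18.4,16.7,-3.6,0,0,0],[18.4,16.7,-3.6,0,0,0]]
  ]
}}

```text
time: 4.5
tool_pos: [400.4, -79.8, 248.9]
tcp_rot: [180.0, 0.1, 141.9]
ft_force: [1.2, 0.7, -0.8]
finger_gap: 53.8
grip_force: 42.6
```

```bash
python3 -c "
from h import *
import pickle
w=pickle.load(open('w.pkl','rb'))
for z in (50,52,55): print(proj(w,(442.3,-324.8,214.3+z)))
print(onz(w,(320,372),266.3))
rep(((460,80,250),142),((546,120,200),142))"
```

```text
[318.25911423 373.04804623]
[318.26099979 377.23351601]
[318.26393999 383.77131526]
[ 440.92226218 -322.98678435  266.3       ]
t 4.5 [400.4 -79.8 248.9] [1.800e+02 1.000e-01 1.419e+02] gap 53.8 F [ 1.2  0.7 -0.8]
(460, 80, 250) [ 5.17 16.25 -0.11] [ 0.   0.1 -0.1]
(546, 120, 200) [ 0.88 24.7   4.9 ] [ 0.   0.1 -0.1]
```

{"api": "play_rows", "payload": {
  "motion": [
    [[0.9,24.7,4,0,0,0],[0.9,24.7,4,0,0,0],[0.9,24.7,4,0,0,0],[0.9,24.7,4,0,0,0],[0.9,24.7,4,0,0,0]]
  ]
}}

```text
time: 5.0
tool_pos: [547.1, 120.4, 208.6]
tcp_rot: [179.9, 0.1, 142.0]
ft_force: [1.1, -0.6, -0.9]
finger_gap: 53.8
grip_force: 42.7
```

```bash
python3 -c "
from h import *
rep(((546,120,150),142))"
```

```text
t 5.0 [547.1 120.4 208.6] [1.799e+02 1.000e-01 1.420e+02] gap 53.8 F [ 1.1 -0.6 -0.9]
(546, 120, 150) [ 0.07 -0.11  5.86] [ 0.1  0.1 -0. ]
```

```bash
python3 -c "
from h import *
w=wrist('pics/w3.png')
c=np.array([516,142.,0]);a=np.radians(-38);X=np.array([np.cos(a),np.sin(a),0]);Y=np.array([-X[1],X[0],0]);Z=np.array([0,0,1])
im=cv2.imread('pics/w3.png')
for k in (38,-38):
  for rr,z in((36,37),):
    for t in np.linspace(0,6.28,60):
      p=proj(w,c+k*X+rr*(np.cos(t)*X+np.sin(t)*Y)+z*Z); cv2.circle(im,tuple(int(round(v)) for v in p),1,(255,0,255),-1)
for q in (c+45*Y+75*Z,c-45*Y+75*Z,c-38*X+97*Z): cv2.circle(im,tuple(int(round(v)) for v in proj(w,q)),3,(255,255,0),-1)
cv2.imwrite('pics/w3.png',im)
T=__import__('bench').optics.snapshot('top')"
```

```text
(no output)
```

View pics/w3.png

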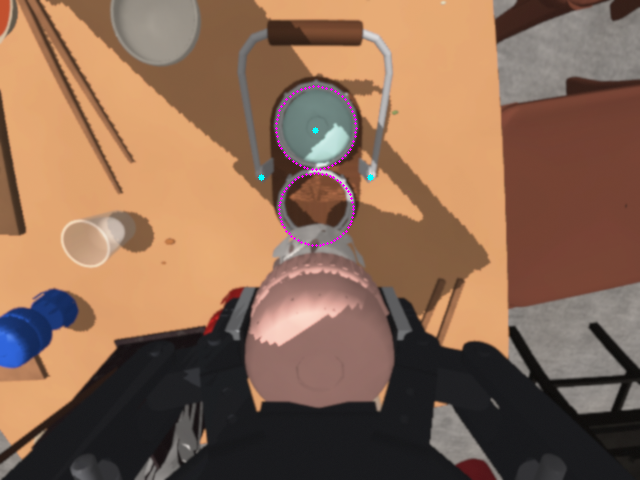

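The overlay on carrier pose (516,142, -38°) is close. The pepper knob is at (317,123) against (315,130) predicted, so I'll zoom in to check along x.

```bash
python3 -c "
import cv2,pickle
w=pickle.load(open('w.pkl','rb'))
im=w['pixels'][70:250,240:400,::-1]
cv2.imwrite('pics/w3c.png',cv2.resize(im,None,fx=3.3333,fy=3.3333,interpolation=cv2.INTER_CUBIC))"
```

```text
(no output)
```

View pics/w3c.png

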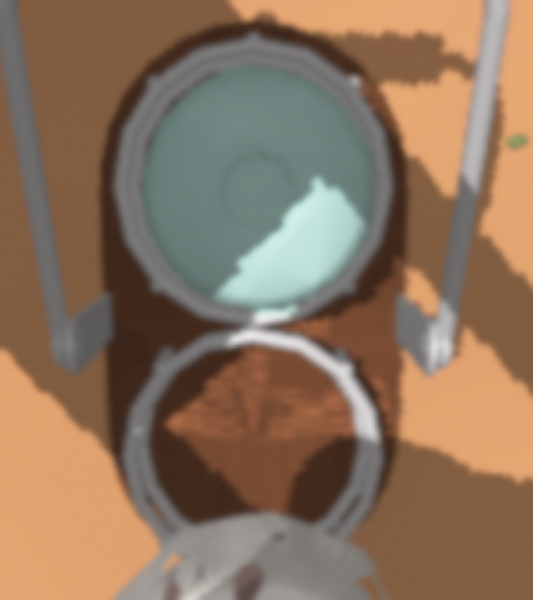

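```bash
python3 -c "
from h import *
import pickle
w=pickle.load(open('w.pkl','rb'))
f=lambda x,y:(240+x*.3-.35,70+y*.3-.35)
for n,p,z in (('r2',(254,180),37),('r1',(253,454),37),('sA',(70,340),75),('sB',(437,345),75),('pep',(258,188),97)): print(n,onz(w,f(*p),z).round(1))
rep(((547,120,150),142))"
```

```text
r2 [482.7 168.2  37. ]
r1 [542.3 121.1  37. ]
sA [484.4 109.3  75. ]
sB [541.3 180.1  75. ]
pep [484.6 168.3  97. ]
t 5.1 [546.7 122.8 204.9] [-179.9   -0.2  142.2] gap 54.2 F [-0.9 -0.9 -1.9]
(547, 120, 150) [-0.22 -0.19  5.49] [-0.1 -0.2  0.2]
```

{"api": "play_rows", "payload": {
  "motion": [
    [[-0.1,-0.2,4,0,0,0],[-0.1,-0.2,8,0,0,0],[-0.1,-0.2,10.5,0,0,0],[-0.1,-0.2,10.5,0,0,0],[-0.1,-0.2,10.5,0,0,0]]
  ]
}}

```text
time: 5.6
tool_pos: [545.7, 115.9, 104.0]
tcp_rot: [-180.0, 0.0, 141.9]
ft_force: [-0.6, 0.5, -0.2]
finger_gap: 54.1
grip_force: 42.9
```

```bash
python3 -c "
from h import *
for i in range(3): rep(((546.5,119,46),142)); w=wrist('pics/w4.png')
f=lambda x,y:(240+x*.3-.35,70+y*.3-.35)
c=np.array([514.5,144.,0]);a=np.radians(-38);X=np.array([np.cos(a),np.sin(a),0]);Y=np.array([-X[1],X[0],0]);Z=np.array([0,0,1])
im=cv2.imread('pics/w4.png')
for k in (38,-38):
    for t in np.linspace(0,6.28,60):
      p=proj(w,c+k*X+36*(np.cos(t)*X+np.sin(t)*Y)+37*Z); cv2.circle(im,tuple(int(round(v)) for v in p),1,(255,0,255),-1)
cv2.imwrite('pics/w4.png',im)
"
```

```text
t 5.6 [545.7 115.9 104. ] [-180.     0.   141.9] gap 54.1 F [-0.6  0.5 -0.2]
(546.5, 119, 46) [0.13 0.29 5.8 ] [-0.   0.  -0.1]
t 5.65 [546.8 116.1 105.3] [1.799e+02 1.000e-01 1.419e+02] gap 54.1 F [ 0.7  0.9 -0.7]
(546.5, 119, 46) [0.21 0.2  5.93] [ 0.1  0.1 -0.1]
t 5.7 [547.4 116.2 105.9] [179.8   0.2 141.9] gap 54.3 F [-0.2  0.4  0.1]
(546.5, 119, 46) [0.26 0.15 5.99] [ 0.2  0.2 -0.1]
```

View pics/w4.png

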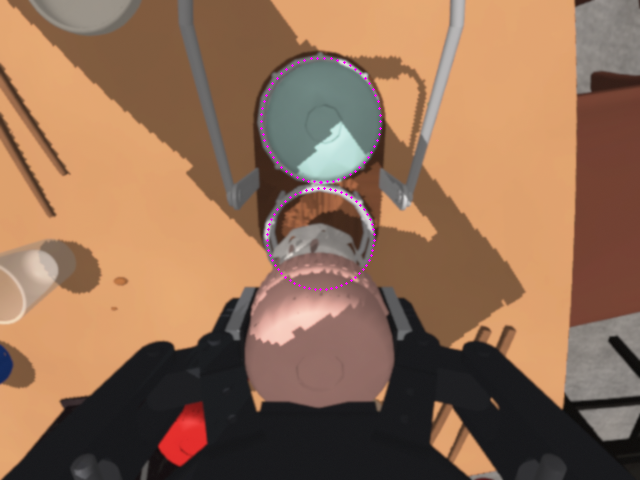

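The overlay for centre (514.5,144) lies on both rings, so pocket_1 is at (544.4,120.6). I'll settle, correct, then lower slowly.

{"api": "play_rows", "payload": {
  "motion": [
    [[0,0,0,0,0,0],[0,0,0,0,0,0],[0,0,0,0,0,0],[0,0,0,0,0,0],[0,0,0,0,0,0]]
  ]
}}

```text
time: 6.25
tool_pos: [545.6, 116.2, 103.0]
tcp_rot: [-180.0, -0.0, 141.9]
ft_force: [0.4, -0.7, -2.1]
finger_gap: 54.1
grip_force: 42.9
```

```bash
python3 -c "
from h import *
from bench import optics
for i in range(6): rep(((546.5,119,46),142)); optics.snapshot('top')
"
```

```text
t 6.25 [545.6 116.2 103. ] [-180.    -0.   141.9] gap 54.1 F [ 0.4 -0.7 -2.1]
(546.5, 119, 46) [0.1  0.27 5.7 ] [-0.  -0.  -0.1]
t 6.3 [545.5 116.2 102.9] [-180.    -0.   141.9] gap 54.2 F [-0.2  0.1 -1. ]
(546.5, 119, 46) [0.1  0.28 5.69] [-0.  -0.  -0.1]
t 6.35 [545.6 116.2 102.9] [-180.    -0.   141.9] gap 54.0 F [-0.2  0.4 -0.6]
(546.5, 119, 46) [0.1  0.28 5.69] [-0.  -0.  -0.1]
t 6.4 [545.6 116.2 102.9] [-180.    -0.   141.9] gap 54.0 F [-0.6 -0.9 -0.9]
(546.5, 119, 46) [0.1  0.27 5.69] [-0.  -0.  -0.1]
t 6.45 [545.6 116.2 102.9] [-180.    -0.   141.9] gap 53.7 F [-0.6  0.5 -1.5]
(546.5, 119, 46) [0.1  0.28 5.69] [-0.  -0.  -0.1]
t 6.5 [545.6 116.2 103. ] [-180.    -0.   141.9] gap 54.4 F [-0.1 -0.7 -0.4]
(546.5, 119, 46) [0.1  0.28 5.7 ] [-0.  -0.  -0.1]
```

{"api": "play_rows", "payload": {
  "motion": [
    [[0.1,0.28,0.5,0,0,0],[0.1,0.28,1.2,0,0,0],[0.1,0.28,2,0,0,0],[0.1,0.28,2.4,0,0,0],[0.1,0.28,2.4,0,0,0]]
  ]
}}

```text
time: 7.05
tool_pos: [545.6, 118.9, 77.6]
tcp_rot: [-179.9, -0.1, 141.9]
ft_force: [-0.4, -1.1, -0.7]
finger_gap: 54.2
grip_force: 42.9
```

{"api": "play_rows", "payload": {
  "motion": [
    [[0,0,0.5,0,0,0],[0,0,1,0,0,0],[0,0,1.5,0,0,0],[0,0,1.8,0,0,0],[0,0,1.8,0,0,0]]
  ]
}}

```text
time: 7.55
tool_pos: [546.1, 119.0, 60.3]
tcp_rot: [-180.0, -0.0, 141.9]
ft_force: [0.6, 1.1, -0.3]
finger_gap: 54.0
grip_force: 42.9
```

{"api": "play_rows", "payload": {
  "motion": [
    [[0,0,0.3,0,0,0],[0,0,0.6,0,0,0],[0,0,0.9,0,0,0],[0,0,1.2,0,0,0],[0,0,1.4,0,0,0]]
  ]
}}

```text
time: 8.05
tool_pos: [546.4, 119.0, 46.6]
tcp_rot: [-180.0, -0.0, 141.9]
ft_force: [0.1, 1.0, -2.0]
finger_gap: 54.0
grip_force: 42.9
```

{"api": "play_rows", "payload": {
  "motion": [
    [[0,0,0.1,0,0,0],[0,0,0.2,0,0,0],[0,0,0.2,0,0,0],[0,0,0.2,0,0,0]]
  ]
}}

```text
time: 8.45
tool_pos: [546.7, 119.0, 45.1]
tcp_rot: [180.0, 0.0, 141.9]
ft_force: [0.3, -0.6, -1.1]
finger_gap: 53.9
grip_force: 43.0
```

{"api": "play_rows", "payload": {
  "motion": [
    [[0,0,0.1,0,0,0],[0,0,0.2,0,0,0],[0,0,0.3,0,0,0],[0,0,0.3,0,0,0]]
  ]
}}

```text
time: 8.85
tool_pos: [547.3, 118.8, 44.7]
tcp_rot: [180.0, 0.1, 141.9]
ft_force: [-11.5, -3.7, 22.1]
finger_gap: 54.4
grip_force: 44.9
```

{"api": "play_rows", "payload": {
  "motion": [
    [[0,0,-0.2,0,0,0],[0,0,-0.25,0,0,0],[0,0,-0.25,0,0,0]]
  ]
}}

```text
time: 9.15
tool_pos: [546.9, 119.1, 44.8]
tcp_rot: [180.0, 0.0, 141.9]
ft_force: [-0.9, 0.2, 4.2]
finger_gap: 53.6
grip_force: 43.4
```

{"api": "play_rows", "payload": {
  "motion": [
    [[0,0,0,0,0,0],[0,0,0,0,0,0],[0,0,0,0,0,0],[0,0,0,0,0,0],[0,0,0,0,0,0]]
  ],
  "jaw": 1
}}

```text
time: 9.65
tool_pos: [546.5, 119.0, 44.4]
tcp_rot: [-180.0, -0.0, 141.9]
ft_force: [0.1, -0.4, 0.4]
finger_gap: 85.5
grip_force: 0.0
```

```bash
python3 -c "
from h import *
rep(((546.5,119,190),142))"
```

```text
t 9.65 [546.5 119.   44.4] [-180.    -0.   141.9] gap 85.5 F [ 0.1 -0.4  0.4]
(546.5, 119, 190) [ 0.000e+00 -1.000e-02 -1.456e+01] [-0.  -0.  -0.1]
```

{"api": "play_rows", "payload": {
  "motion": [
    [[0,0,-2,0,0,0],[0,0,-6,0,0,0],[0,0,-11,0,0,0],[0,0,-16,0,0,0],[0,0,-19,0,0,0]]
  ]
}}

```text
time: 10.15
tool_pos: [547.9, 119.2, 239.5]
tcp_rot: [179.8, 0.2, 141.9]
ft_force: [1.3, 0.8, 0.4]
finger_gap: 85.4
grip_force: 0.0
```

{"api": "play_rows", "payload": {
  "motion": [
    [[6,0,0,0,0,0],[6,0,0,0,0,0],[6,0,0,0,0,0],[6,0,0,0,0,0],[6,0,0,0,0,0]]
  ]
}}

```text
time: 10.65
tool_pos: [499.7, 155.4, 234.0]
tcp_rot: [-180.0, -0.0, 141.9]
ft_force: [0.7, -0.3, 0.4]
finger_gap: 85.3
grip_force: 0.0
```

```bash
cat >> h.py <<'E'
def lids(w,zs=85):
    hsv=cv2.cvtColor(w["pixels"],cv2.COLOR_RGB2HSV)
    for n,lo,hi in(("green",(75,50,60),(100,255,255)),("pink",(0,35,80),(8,110,255))):
        m=cv2.morphologyEx(cv2.inRange(hsv,lo,hi),cv2.MORPH_OPEN,np.ones((3,3)))
        k,l,s,c=cv2.connectedComponentsWithStats(m)
        for i in np.argsort(-s[1:,4])[:2]+1: print(n,s[i],c[i].round(1),onz(w,c[i],zs).round(1))
E
python3 -c "
from h import *
from bench import optics
rep(((442,200,200),52))
lids(wrist('pics/w5.png')); lids(optics.snapshot('top'))"
```

```text
t 10.65 [499.7 155.4 234. ] [-180.    -0.   141.9] gap 85.3 F [ 0.7 -0.3  0.4]
(442, 200, 200) [ 7.29 -0.05  3.4 ] [-0.   0.  89.9]
pink [ 289  236   58   65 2898] [317.4 268.6] [539.7 123.1  85. ]
pink [219 236  25  23 451] [231.1 246.6] [543.8 119.4  85. ]
```

Salt is standing in pocket 1: the top camera gives (543.8,119.4) against the pocket at (544.4,120.6). Next I turn and go over the fallen grip.

{"api": "play_rows", "payload": {
  "motion": [
    [[7.3,0,3,0,0,8],[7.3,0,3,0,0,16],[7.3,0,3,0,0,24],[7.3,0,3,0,0,32],[7.3,0,3,0,0,40]]
  ],
  "jaw": 0.4
}}

```text
time: 11.25
tool_pos: [441.9, 200.8, 204.2]
tcp_rot: [-180.0, 0.0, 101.6]
ft_force: [-0.2, 0.5, -0.3]
finger_gap: 34.4
grip_force: 0.0
```

{"api": "play_rows", "payload": {
  "motion": [
    [[0,0,0,0,0,8],[0,0,0,0,0,16],[0,0,0,0,0,24],[0,0,0,0,0,32],[0,0,0,0,0,40]]
  ]
}}

```text
time: 11.75
tool_pos: [442.3, 200.6, 204.2]
tcp_rot: [-180.0, 0.0, 61.6]
ft_force: [0.3, 0.5, -0.1]
finger_gap: 34.1
grip_force: 0.0
```

{"api": "play_rows", "payload": {
  "motion": [
    [[0,0,0,0,0,8],[0,0,0,0,0,10],[0,0,0,0,0,10],[0,0,0,0,0,10],[0,0,0,0,0,10]]
  ]
}}

```text
time: 12.25
tool_pos: [442.0, 200.9, 204.4]
tcp_rot: [-180.0, 0.0, 52.0]
ft_force: [0.0, -0.0, -0.2]
finger_gap: 33.8
grip_force: 0.0
```

```bash
python3 -c "
from h import *
rep(((441.5,202,110),52))
w=wrist('pics/w6.png')
im=cv2.imread('pics/w6.png')
c=np.array([514.5,144.,0]);a=np.radians(-38);X=np.array([np.cos(a),np.sin(a),0]);Y=np.array([-X[1],X[0],0]);Z=np.array([0,0,1])
for q in (c-93*X+28*Y+130*Z,c-93*X-28*Y+130*Z,c-93*X+130*Z,c-38*X+97*Z,c+38*X+97*Z): cv2.circle(im,tuple(int(round(v)) for v in proj(w,q)),3,(255,0,255),-1)
cv2.imwrite('pics/w6.png',im)"
```

```text
t 12.25 [442.  200.9 204.4] [-180.    0.   52.] gap 33.8 F [ 0.  -0.  -0.2]
(441.5, 202, 110) [ 0.06 -0.11  9.44] [-0.  0. -0.]
```

View pics/w6.png

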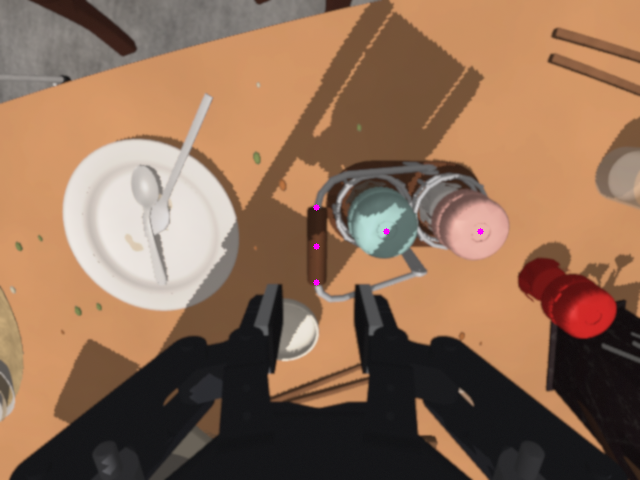

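The predicted points fall on the grip ends (316,207)/(316,283), its middle, and both lid knobs (386,231)/(480,231). Both shakers are seated, so I descend to straddle the grip.

{"api": "play_rows", "payload": {
  "motion": [
    [[0.1,0,3,0,0,0],[0.1,0,6,0,0,0],[0.1,0,8,0,0,0],[0.1,0,9.4,0,0,0],[0.1,0,9.4,0,0,0]]
  ]
}}

```text
time: 12.8
tool_pos: [441.0, 201.3, 108.4]
tcp_rot: [-179.9, 0.2, 52.0]
ft_force: [0.0, -0.1, -0.5]
finger_gap: 34.2
grip_force: 0.0
```

```bash
python3 -c "
from h import *
rep()
c=np.array([514.5,144.])
X=np.array([np.cos(np.radians(-38)),np.sin(np.radians(-38))])
from bench import sensors
s=sensors.sense()
for t in np.linspace(.95,0,16):
  p=c-110*np.sin(t)*X; print(round(t,2),*go(s,(p[0],p[1],50+110*np.cos(t)),52)[:1])"
```

```text
t 12.8 [441.  201.3 108.4] [-179.9    0.2   52. ] gap 34.2 F [ 0.  -0.1 -0.5]
0.95 [ 0.    0.37 -0.56]
0.89 [ 0.    0.79 -1.11]
0.82 [ 0.    1.25 -1.64]
0.76 [ 0.    1.73 -2.14]
0.7 [-0.    2.25 -2.6 ]
0.63 [-0.    2.8  -3.03]
0.57 [-0.    3.37 -3.43]
0.51 [-0.    3.97 -3.78]
0.44 [-0.    4.59 -4.1 ]
0.38 [-0.    5.23 -4.38]
0.32 [-0.    5.88 -4.62]
0.25 [-0.    6.55 -4.82]
0.19 [-0.    7.23 -4.98]
0.13 [-0.    7.92 -5.09]
0.06 [-0.    8.61 -5.15]
0.0 [-0.    9.31 -5.18]
```

{"api": "play_rows", "payload": {
  "motion": [
    [[0,0.5,0,0,0,0],[0,1,0,0,0,0],[0,1.4,-0.5,0,0,0],[0,1.8,-1,0,0,0],[0,2.25,-1.5,0,0,0]]
  ]
}}

```text
time: 13.3
tool_pos: [460.4, 188.7, 127.3]
tcp_rot: [-179.9, -0.1, 52.0]
ft_force: [-8.2, 3.6, 6.7]
finger_gap: 34.6
grip_force: 4.4
```

{"api": "play_rows", "payload": {
  "motion": [
    [[0,0.5,-0.5,0,0,0],[0,1,-1,0,0,0],[0,1.55,-1.4,0,0,0],[0,2.1,-1.8,0,0,0],[0,2.7,-2.15,0,0,0]]
  ]
}}

```text
time: 13.8
tool_pos: [482.1, 170.8, 147.6]
tcp_rot: [180.0, -0.0, 51.9]
ft_force: [-0.8, 1.1, 0.3]
finger_gap: 34.4
grip_force: 0.3
```

```bash
python3 -c "
from h import *
from bench import optics
rep()
im=optics.snapshot('top')['pixels']
sc=optics.snapshot('scene')['pixels']
import pickle; pickle.dump((im,sc),open('mid.pkl','wb'))"
```

```text
t 13.8 [482.1 170.8 147.6] [180.   -0.   51.9] gap 34.4 F [-0.8  1.1  0.3]
```

```bash
cat >> h.py <<'E'
def grip(w,expect):
    hsv=cv2.cvtColor(w["pixels"],cv2.COLOR_RGB2HSV)
    m=cv2.morphologyEx(cv2.inRange(hsv,(4,90,25),(18,255,120)),cv2.MORPH_OPEN,np.ones((3,3)))
    k,l,s,c=cv2.connectedComponentsWithStats(m)
    for i in range(1,k):
        if s[i,4]>300: print("brown",s[i],c[i].round(0))
    for e in expect: print("exp",proj(w,e).round(0))
E
python3 -c "
from h import *
w=wrist('pics/w7.png')
c=np.array([514.5,144.,0]);a=np.radians(-38);X=np.array([np.cos(a),np.sin(a),0]);Y=np.array([-X[1],X[0],0]);Z=np.array([0,0,1])
g=lambda t,y:c-110*np.sin(t)*X+y*Y+(70+110*np.cos(t))*Z
grip(w,[g(.48,-28),g(.48,28),c-84*X,c+84*X,c-38*X+97*Z,c+38*X+97*Z])
p=w['pixels']
for v in range(150,420,15): print(v,[tuple(int(q) for q in p[v,u]) for u in (300,320,340)])
"
```

```text
brown [   0    0  100   43 1641] [56. 17.]
brown [ 285  168   80   24 1206] [326. 178.]
brown [378 168  73  25 898] [414. 177.]
brown [ 276  262   36  123 3668] [294. 323.]
brown [172 440  37  20 333] [188. 449.]
exp [297. 378.]
exp [294. 266.]
exp [270. 219.]
exp [455. 219.]
exp [323. 261.]
exp [443. 261.]
150 [(143, 103, 71), (130, 94, 64), (129, 93, 64)]
165 [(131, 94, 65), (130, 94, 64), (129, 94, 64)]
180 [(63, 40, 27), (63, 39, 26), (64, 40, 28)]
195 [(119, 117, 117), (73, 60, 51), (104, 103, 103)]
210 [(88, 68, 55), (110, 109, 109), (92, 110, 107)]
225 [(107, 107, 107), (107, 128, 124), (103, 123, 118)]
240 [(118, 117, 117), (106, 127, 122), (105, 127, 122)]
255 [(109, 111, 110), (105, 127, 122), (118, 142, 136)]
270 [(55, 35, 24), (103, 123, 119), (202, 233, 228)]
285 [(61, 38, 26), (122, 146, 141), (187, 222, 217)]
300 [(61, 39, 26), (164, 117, 80), (227, 166, 114)]
315 [(61, 38, 26), (226, 166, 113), (226, 166, 113)]
330 [(61, 38, 26), (227, 167, 115), (226, 166, 114)]
345 [(63, 40, 27), (227, 167, 115), (184, 138, 103)]
360 [(103, 63, 43), (226, 165, 114), (192, 144, 108)]
375 [(102, 63, 43), (95, 92, 91), (224, 163, 112)]
390 [(211, 209, 209), (225, 163, 112), (208, 148, 102)]
405 [(66, 49, 40), (178, 125, 87), (35, 31, 30)]
```

The brown blob at (294,323) is where the caged grip should be (296,322). I'll continue the arc.

{"api": "play_rows", "payload": {
  "motion": [
    [[0,0.65,-0.3,0,0,0],[0,1.3,-0.5,0,0,0],[0,1.95,-0.75,0,0,0],[0,2.6,-0.95,0,0,0],[0,3.25,-1.1,0,0,0]]
  ]
}}

```text
time: 14.45
tool_pos: [507.6, 150.8, 158.2]
tcp_rot: [180.0, -0.0, 51.9]
ft_force: [-0.1, -0.1, -0.5]
finger_gap: 34.3
grip_force: 0.1
```

{"api": "play_rows", "payload": {
  "motion": [
    [[0,0.6,-0.1,0,0,0],[0,1.1,-0.15,0,0,0],[0,1.5,-0.2,0,0,0],[0,1.5,-0.2,0,0,0],[0,1.5,-0.2,0,0,0]]
  ]
}}

```text
time: 14.95
tool_pos: [518.8, 142.0, 159.9]
tcp_rot: [-180.0, 0.0, 51.9]
ft_force: [-0.1, -0.3, 0.2]
finger_gap: 34.3
grip_force: 0.0
```

```bash
python3 -c "
from h import *
rep(((514.5,144,161),52))
w=wrist('pics/w8.png')
c=np.array([514.5,144.,0]);a=np.radians(-38);X=np.array([np.cos(a),np.sin(a),0]);Y=np.array([-X[1],X[0],0]);Z=np.array([0,0,1])
g=lambda t,y:c-110*np.sin(t)*X+y*Y+(70+110*np.cos(t))*Z
grip(w,[g(.08,-28),g(.08,28),c-38*X+97*Z,c+38*X+97*Z])
"
```

```text
t 14.95 [518.8 142.  159.9] [-180.     0.    51.9] gap 34.3 F [-0.1 -0.3  0.2]
(514.5, 144, 161) [-0.1  -0.46 -0.11] [-0.   0.  -0.1]
brown [   0    0   83   41 1537] [40. 17.]
brown [ 224  166   82   42 1108] [270. 178.]
brown [ 310  166   92   48 1376] [351. 180.]
brown [ 279  245   53  143 3908] [299. 320.]
exp [288. 378.]
exp [283. 266.]
exp [253. 253.]
exp [368. 253.]
```

{"api": "play_rows", "payload": {
  "motion": [
    [[-0.1,-0.4,0,0,0,0],[-0.1,-0.4,0,0,0,0],[-0.1,-0.4,0,0,0,0],[-0.1,-0.4,0,0,0,0],[-0.1,-0.4,0,0,0,0]]
  ],
  "jaw": 0,
  "squeeze": 60
}}

```text
time: 15.5
tool_pos: [514.9, 143.7, 160.0]
tcp_rot: [-180.0, 0.0, 51.9]
ft_force: [-1.6, -0.6, 1.8]
finger_gap: 12.5
grip_force: 58.5
```

{"api": "play_rows", "payload": {
  "motion": [
    [[0,0,0,0,0,0],[0,0,0,0,0,0],[0,0,0,0,0,0]]
  ]
}}

```text
time: 15.8
tool_pos: [515.1, 143.7, 160.0]
tcp_rot: [-180.0, 0.0, 51.9]
ft_force: [-2.8, -0.3, 2.3]
finger_gap: 12.0
grip_force: 58.5
```

```bash
python3 -c "
from h import *
from bench import optics
rep()
lids(optics.snapshot('top'))"
```

```text
t 15.8 [515.1 143.7 160. ] [-180.     0.    51.9] gap 12.0 F [-2.8 -0.3  2.3]
pink [221 235  23  23 379] [232.8 246.5] [544.1 115.3  85. ]
```

Gap is 12 mm with 58 N on the sleeve, so the grip is held. Lifting gently.

{"api": "play_rows", "payload": {
  "motion": [
    [[0,0,-0.1,0,0,0],[0,0,-0.3,0,0,0],[0,0,-0.6,0,0,0],[0,0,-1,0,0,0],[0,0,-1.5,0,0,0]]
  ]
}}

```text
time: 16.35
tool_pos: [514.9, 143.7, 175.1]
tcp_rot: [-180.0, 0.0, 51.9]
ft_force: [-0.6, 0.7, -4.6]
finger_gap: 12.1
grip_force: 58.4
```

{"api": "play_rows", "payload": {
  "motion": [
    [[0,0,-0.5,0,0,0],[0,0,-1,0,0,0],[0,0,-1.5,0,0,0],[0,0,-2,0,0,0],[0,0,-2.5,0,0,0]]
  ]
}}

```text
time: 16.85
tool_pos: [515.1, 143.7, 200.5]
tcp_rot: [180.0, -0.0, 51.9]
ft_force: [-0.1, 0.6, -5.5]
finger_gap: 12.1
grip_force: 58.4
```

```bash
python3 -c "
from h import *
from bench import optics
rep()
lids(optics.snapshot('top'),125)"
```

```text
t 16.85 [515.1 143.7 200.5] [180.   -0.   51.9] gap 12.1 F [-0.1  0.6 -5.5]
pink [218 233  24  24 422] [230.1 244.8] [544.5 115.2 125. ]
```

Force is -5.5 N, about the 570 g expected for carrier plus both shakers, so both are aboard. Continuing up to about 10 cm and settling.

{"api": "play_rows", "payload": {
  "motion": [
    [[0,0,-0.5,0,0,0],[0,0,-1.1,0,0,0],[0,0,-1.7,0,0,0],[0,0,-2.3,0,0,0],[0,0,-2.9,0,0,0]]
  ]
}}

```text
time: 17.4
tool_pos: [515.1, 143.7, 229.7]
tcp_rot: [180.0, -0.0, 51.9]
ft_force: [0.3, -0.3, -6.3]
finger_gap: 12.1
grip_force: 58.4
```

{"api": "play_rows", "payload": {
  "motion": [
    [[0,0,-0.6,0,0,0],[0,0,-1.2,0,0,0],[0,0,-1.8,0,0,0],[0,0,-2.3,0,0,0],[0,0,-2.7,0,0,0]]
  ]
}}

```text
time: 17.9
tool_pos: [515.2, 143.7, 256.5]
tcp_rot: [180.0, -0.0, 51.9]
ft_force: [0.4, 0.3, -6.0]
finger_gap: 12.1
grip_force: 58.4
```

{"api": "play_rows", "payload": {
  "motion": [
    [[0,0,-0.2,0,0,0],[0,0,-0.3,0,0,0],[0,0,-0.3,0,0,0],[0,0,-0.3,0,0,0],[0,0,-0.3,0,0,0]]
  ]
}}

```text
time: 18.4
tool_pos: [514.9, 143.7, 258.7]
tcp_rot: [-180.0, 0.0, 51.9]
ft_force: [0.4, -0.8, -5.6]
finger_gap: 11.9
grip_force: 58.4
```

{"api": "play_rows", "payload": {
  "motion": [
    [[0,0,0,0,0,0],[0,0,0,0,0,0],[0,0,0,0,0,0],[0,0,0,0,0,0],[0,0,0,0,0,0]]
  ]
}}

```text
time: 18.9
tool_pos: [515.1, 143.7, 259.0]
tcp_rot: [180.0, 0.0, 51.9]
ft_force: [-0.7, -0.5, -5.8]
finger_gap: 12.1
grip_force: 58.4
```

{"api": "play_rows", "payload": {
  "motion": [
    [[0,0,0,0,0,0],[0,0,0,0,0,0],[0,0,0,0,0,0],[0,0,0,0,0,0],[0,0,0,0,0,0]]
  ]
}}

```text
time: 19.4
tool_pos: [515.1, 143.7, 259.0]
tcp_rot: [180.0, -0.0, 51.9]
ft_force: [0.2, -0.0, -6.0]
finger_gap: 11.9
grip_force: 58.4
```

```bash
python3 -c "
from h import *
from bench import optics,sensors
rep()
def lid(w):
    hsv=cv2.cvtColor(w['pixels'],cv2.COLOR_RGB2HSV);o=[]
    for lo,hi in(((75,25,60),(100,255,255)),((0,35,80),(8,110,255))):
        m=cv2.morphologyEx(cv2.inRange(hsv,lo,hi),cv2.MORPH_OPEN,np.ones((3,3)));k,l,s,c=cv2.connectedComponentsWithStats(m)
        i=[j for j in range(1,k) if s[j,4]>100 and 150<c[j][0]<300 and 150<c[j][1]<300]
        o+=[(s[j].tolist(),c[j].round(1)) for j in i]
    return o
def tri(a,ua,b,ub):
    (c1,d1),(c2,d2)=ray(a,ua),ray(b,ub); t=np.linalg.lstsq(np.c_[d1,-d2],c2-c1,rcond=None)[0]
    return ((c1+d1*t[0]+c2+d2*t[1])/2).round(1),np.linalg.norm(c1+d1*t[0]-c2-d2*t[1]).round(1)
for i in range(2):
  T=optics.snapshot('top');S=optics.snapshot('scene');a,b=lid(T),lid(S);print('T',a);print('S',b)
c=np.array([514.5,144.,0]);A=np.radians(-38);X=np.array([np.cos(A),np.sin(A),0])
for z in (97,): print([ (proj(T,c+k*X+(z+88)*np.array([0,0,1])).round(1),proj(S,c+k*X+(z+88)*np.array([0,0,1])).round(1)) for k in(-38,38)])
"
```

```text
t 19.4 [515.1 143.7 259. ] [180.   -0.   51.9] gap 11.9 F [ 0.2 -0.  -6. ]
T [([205, 261, 11, 18, 144], array([209.6, 269.5])), ([212, 230, 26, 25, 473], array([225.4, 242.4]))]
S [([223, 178, 22, 25, 485], array([233.5, 189.9])), ([255, 178, 24, 26, 485], array([266.6, 191.2]))]
T [([205, 261, 11, 18, 147], array([209.6, 269.4])), ([213, 230, 25, 25, 478], array([225.5, 242.4]))]
S [([223, 178, 22, 25, 488], array([233.5, 190. ])), ([255, 178, 24, 26, 487], array([266.5, 191.1]))]
[(array([201. , 269.4]), array([231.9, 185.5])), (array([223.2, 242.4]), array([264.4, 186.1]))]
```

Both lids sit at the same offset from their predicted level positions (about +2,+5 px in the scene view). The carrier is therefore level and still, about 99 mm up with both shakers in.

```bash
python3 -c "
from bench import job
print(job.hand_in())"
```

```text
the job is handed in; nothing more can be done
None
```

I handed in the job with the salt shaker set down in the empty pocket and the carrier held by its upright handle, about 10 cm up, steady and level, both shakers aboard; hand-in returned no verdict.

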